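# Chock the keg on the bar stillage

## Task

Pick up the yellow wedge chock, set it nose-first on the sloping stillage between the two uprights of the steel stop, and slide it up under the low side of the steel keg until the keg has rolled back against the rail and is held snugly: press with about 10 N, hard enough to feel it bite (over 4 N) but never above 20 N, and do not jack the keg up. Let go of the chock, then fold the steel stop down flat towards the low edge so that the keg rests on the chock alone, and leave the tumbler, bottle and coasters where they stand.

Things in the scene. Friction and masses are not known exactly. Their poses are not given: they have to be found in the camera images.
- stillage: Fixed wooden keg stand. Origin on the bar top; x points horizontally towards the rail (uphill), y left, z up. Deck: 260 mm wide, rises along +x at 6 degrees, 35 mm above the bar top at the origin, from 190 mm below the origin to 115 mm above it along the slope. Rail: board square to the deck, 75 mm high, its face 86 mm up the slope from the origin.
- keg_center (a point): Centre of a steel keg with black end bands, 100 mm diameter, 160 mm long, about 0.7 kg, lying along the stillage's y. At first it leans on the stop's uprights, about 6 mm short of the rail; it rolls easily. Fully home, its centre is 36 mm up the slope from the stillage's origin and 50 mm off the deck. The point turns with the keg.
- chock_grip (a point): Centre of the black grip block (40 mm long x, 36 wide y, 45 high) at the tail of a yellow wedge chock 36 mm wide, 0.15 kg, standing on the bar. x points to the nose, z up; 22.5 mm above the underside. The face rises backwards at 35 degrees from the 2 mm thick nose to 36 mm height. Flat on the deck and touching the fully home keg, this point is 119 mm down the slope from the keg's centre.
- chock_nose (a point): Tip of the chock's nose on its underside, 100 mm ahead of the grip block's centre, same axes.
- stop (a joint): Hinge of the steel stop, rad: 0 = upright (square to the deck, blocking the keg), 1.5 = folded flat towards the low edge. Stiff (0.1 N m), stays where it is left. Two uprights (10 mm round bars, 52 mm left and right of the middle) rise from the hinge line, linked under the deck so that they turn as one; the chock passes between them.
- stop_hinge (a point): Middle of the stop's hinge line (parallel to the stillage's y), 26 mm down the slope from the stillage's origin and 6 mm off the deck.
- stop_left (a point): Middle of the red-sleeved left ear of the stop: a 12 mm round bar parallel to y, reaching from 52 to 145 mm left of the middle, 52 mm from the hinge line. This point is 125 mm left of the middle, beyond the keg's end: a finger fits on its uphill side to push it downhill, then down.
- stop_right (a point): The same ear on the right side, 125 mm right of the middle.
- tumbler_mid (a point): Centre of a glass tumbler standing on the bar, 72 mm across, 100 mm high. Leave alone.
- bottle_mid (a point): Centre of an amber bottle standing on the bar, 62 mm across, 200 mm high. Leave alone.
- coasters_mid (a point): Centre of a stack of cork coasters on the bar, 96 mm across, 30 mm high. Leave alone.
Mind the look-alikes: they are no part of the job. There is more than one size of the part that bears chock_grip; the job needs the larger. Of the things that look like the part that bears keg_center, the larger one is meant.

How it is judged:
By the outcome, as a careful person would: the job done as asked, in the order asked, and still so for the second after the job is handed in, with the robot touching nothing.
It also fails if it takes over 72 s, if anything falls off the work surface, if the arm or the gripper's body presses on something with over 40 N, if the wrist force passes 120 N, or if a joint passes its speed limit or range.

## Robot

A 7-joint arm with a two-finger parallel gripper is mounted at the origin on the work surface. World frame = base frame: x ahead of the robot, y to its left, z up, the work surface at z = 0. Lengths are in m, angles in rad, forces in N, time in s.
With the tool pointing down it reaches from about 0.4 to 0.925 m from the base axis. Payload 5.6 kg.
Tool frame: the origin (TCP) lies midway between the tips of the shut fingers; the grasp point (between the pads) lies 19 mm behind it; z points along the fingers, y is the direction in which the jaws open and shut (so a half turn about z gives the same grasp; the last joint's range is limited). The gripper opens to 85 mm and grips with 20 to 120 N. Pads are 22 mm wide; open, the fingers measure 114 mm over their backs; the gripper's body (76 mm by 85 mm) begins 54 mm behind the grasp point. The pads swing forward as they close: fully open they stand 13 mm farther back than shut.
Start: joints at [1.218, 0.468, -0.012, 1.603, 0.006, 1.071, -0.056], TCP at [0.198, -0.619, 0.231] pointing down, gripper open.
Joint ranges: [-2.53, 2.53], [-0.31, 2.02], [-1.57, 1.55], [0.28, 2.44], [-1.29, 4.43], [0.15, 1.84], [-2.92, 2.92]. Speed limits (rad/s): [2.57, 2.57, 3.14, 3.14, 3.14, 3.14, 3.14].

## Interface

Orientations are given as a unit quaternion [x, y, z, w].
In Python, from bench import manip, kinematics, snapshot, order gives the robot as it stands. Calls block until the motion is done:
- manip.goto(position, orientation): joint-space move of the TCP to a pose.
- manip.servo_line(position, rot=None, v=0.15, f_stop=None): straight line of the TCP; rot=None keeps the orientation; v is the mean speed in m/s. With f_stop (N) it stops when the force on the tool has changed by that much, and returns True; else False.
- manip.set_joints(angles): joint-space move.
- manip.grip(opening): opening from 0.0 (shut) to 1.0 (fully open); the grip force is fixed at half the most; returns when the fingers have stopped.
- manip.pause(seconds).
- kinematics.solve_ik(position, orientation): joint angles nearest the present ones, or None.
- snapshot(name): name is "scene" or "top" or "wrist"; returns a dict with "frame" (420x560x3 uint8, red, green, blue), "depth" (420x560 float32, m along the optical axis (not along the pixel's ray), 0 where there is no reading), "mtx" (3x3 intrinsics, pixels), "view" (4x4, takes a point from world to camera coordinates); the wrist camera has in their place "T_tool_cam" (4x4, takes a point from camera to tool coordinates, whose origin is the TCP and whose axes are the flange's). Camera axes: x right, y down, z forward; pixel columns grow to the right and rows downward; lengths in m; the calibration is good to about 2 mm. A picture is of the moment at which its call begins: read the wrist's pose just before it.
A pose or a line that the arm cannot do raises manip.MotionError and nothing moves.
- order.job_done(): hands the job in, once; it reports no verdict.
Readings, each from a call of its own:
- manip.current_t(): time.
- manip.current_q(): joint angles.
- manip.current_joint_velocities(): joint speeds.
- manip.current_joint_efforts(): joint torques, N m.
- manip.current_tcp_pos(): TCP position.
- manip.current_tcp_rot(): TCP orientation.
- manip.current_force(): force on the tool from outside, world axes, zero at the start.
- manip.current_ft_torque(): the same for the moment, N m.
- manip.current_width(): opening from 0.0 (shut) to 1.0 (fully open).
Only numpy, scipy, OpenCV 4.12 (cv2) and the standard library are available. Lean on these libraries where they do the work, as an engineer would, in place of code of your own. Each camera call takes 0.05 s, during which the arm holds its last target. There are 200 camera calls.

## Working session

There is one attempt and no reset: what is moved stays moved. The work goes in short steps, each a Python script; the robot and the scene stay as the last script left them, time stands still between calls to the robot, and variables do not carry over. Pictures are saved under pics/ and viewed, about 8 in all and at most 12, crops included, and the job is handed in when it is done.

```bash
ls; mkdir -p pics; python3 - <<'E'
from bench import manip, snapshot
import cv2, numpy as np, pickle
d={}
for n in("scene","top"):
    s=snapshot(n); d[n]=s
    cv2.imwrite(f"pics/{n}0.png",s["frame"][:,:,::-1]); print(n,s["mtx"].tolist(),np.round(s["view"],3).tolist())
pickle.dump(d,open("d0.pkl","wb")); print(manip.current_t(),manip.current_tcp_rot())
E
```

```text
pics
scene [[456.1069750793957, 0.0, 278.9183705045106], [0.0, 456.1069750793957, 207.8855562255593], [0.0, 0.0, 1.0]] [[-0.62, 0.784, -0.014, 0.359], [0.641, 0.496, -0.586, -0.344], [-0.453, -0.372, -0.81, 1.466], [0.0, 0.0, 0.0, 1.0]]
top [[509.9133111561145, 0.0, 278.5971370959193], [0.0, 509.9133111561145, 214.6725809147381], [0.0, 0.0, 1.0]] [[0.017, -1.0, -0.002, -0.002], [-0.986, -0.017, -0.167, 0.616], [0.167, 0.005, -0.986, 1.361], [0.0, 0.0, 0.0, 1.0]]
0.1 [ 9.88032927e-01  1.54240892e-01 -1.81048438e-04 -8.06076748e-04]
```

View pics/scene0.png

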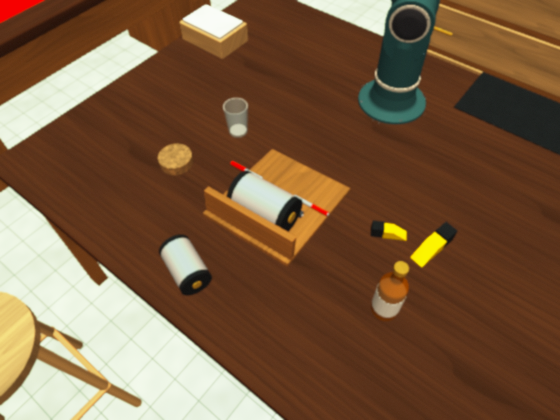

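View pics/top0.png

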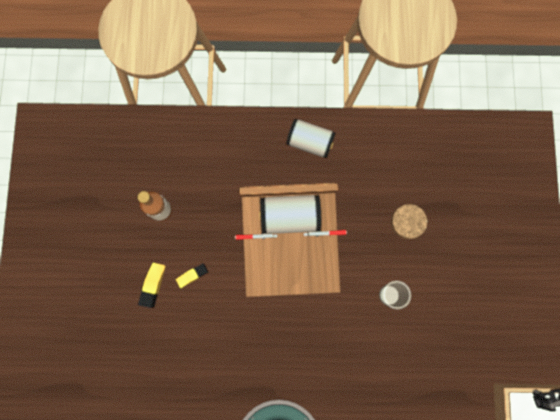

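The scene view shows the stillage with the keg at (265,200) and red ears at (240,167) and (320,210). The top view shows them at (244,237) and (338,233).
- **Chocks (top view):** (152,285) and (192,276). The one at (152,285) is longer, so it should be the larger one.
- **Kegs (top view):** (290,214) on the stillage and (311,138) on the bar. The one on the stillage is larger and leans on the stop.

I'll confirm this with one crop and measure.

```bash
cat > geo.py <<'E'
import numpy as np, cv2, pickle
def ray(s,u,v,z):
    V=np.asarray(s["view"]);R=V[:3,:3];t=V[:3,3];c=-R.T@t
    d=R.T@np.linalg.solve(s["mtx"],[u,v,1.]);return c+d*(z-c[2])/d[2]
def pts(s,m):
    v,u=np.nonzero(m&(s["depth"]>0));z=s["depth"][v,u]
    p=(np.linalg.inv(s["mtx"])@np.stack([u,v,np.ones_like(u)]))*z
    V=np.asarray(s["view"]);return (V[:3,:3].T@(p-V[:3,3:4])).T
E
python3 - <<'E'
from geo import *
d=pickle.load(open("d0.pkl","rb"));s=d["top"];f=s["frame"];h=cv2.cvtColor(f,cv2.COLOR_RGB2HSV)
a=cv2.resize(f[240:320,120:220],None,fx=4,fy=4,interpolation=cv2.INTER_CUBIC);b=cv2.resize(f[115:310,225:355],None,fx=3,fy=3,interpolation=cv2.INTER_CUBIC)
o=np.zeros((585,790,3),np.uint8);o[:320,:400]=a;o[:,400:790]=b;cv2.imwrite("pics/crop.png",o[:,:,::-1])
def comps(m,name,z):
    n,l,st,c=cv2.connectedComponentsWithStats(m.astype(np.uint8))
    for i in range(1,n):
        if st[i,4]>15:
            r=cv2.minAreaRect(np.argwhere(l==i)[:,::-1].astype(np.float32));P=pts(s,l==i)
            print(name,c[i].round(1),st[i,4],"rect",np.round(cv2.boxPoints(r),1).tolist(),"xy@z",ray(s,*c[i],z).round(4),"zmed/max",np.median(P[:,2]).round(3),P[:,2].max().round(3), "mean",P.mean(0).round(4))
H,S,V=[h[...,i].astype(int) for i in range(3)]
roi=np.zeros(H.shape,bool);roi[110:320,100:450]=1
comps(roi&(H>24)&(H<35)&(S>150)&(V>120),"yel",.03)
comps(roi&((H<6)|(H>174))&(S>180)&(V>120),"red",.096)
comps(roi&(V<25),"blk",.045)
comps(roi&(S<60)&(V>140),"wht",.12)
for x in("bottle",(155,205)),("tumb",(396,294)),("coast",(410,221)):print(x[0],ray(s,*x[1],.03).round(3))
P=pts(s,(np.indices(H.shape)[0]>245)&(np.indices(H.shape)[0]<290)&(abs(np.indices(H.shape)[1]-292)<40))
A=np.c_[P[:,:2],np.ones(len(P))];print("deck plane",np.linalg.lstsq(A,P[:,2],rcond=None)[0], P.mean(0))
E
```

```text
red [338.  232.2] 61 rect [[331.0, 230.0], [344.0, 230.0], [344.0, 234.0], [331.0, 234.0]] xy@z [ 0.5638 -0.151   0.096 ] zmed/max 0.095 0.101 mean [ 0.5639 -0.151   0.0951]
red [242.6 236.5] 56 rect [[237.0, 234.0], [250.0, 234.0], [250.0, 239.0], [237.0, 239.0]] xy@z [0.5478 0.1029 0.096 ] zmed/max 0.095 0.102 mean [0.5493 0.104  0.0832]
wht [310.2 137.2] 945 rect [[288.3999938964844, 143.3000030517578], [296.8999938964844, 118.9000015258789], [331.79998779296875, 131.0], [323.3999938964844, 155.39999389648438]] xy@z [ 0.8183 -0.0737  0.12  ] zmed/max 0.072 0.085 mean [ 0.8348 -0.0766  0.07  ]
wht [290.3 216. ] 1969 rect [[251.0, 198.10000610351562], [326.0, 194.1999969482422], [328.1000061035156, 234.6999969482422], [253.10000610351562, 238.60000610351562]] xy@z [ 0.6013 -0.0228  0.12  ] zmed/max 0.13 0.145 mean [ 0.6007 -0.0227  0.1231]
wht [161.  215.3] 80 rect [[152.60000610351562, 216.1999969482422], [167.0, 209.0], [169.8000030517578, 214.60000610351562], [155.39999389648438, 221.8000030517578]] xy@z [0.5973 0.3177 0.12  ] zmed/max 0.061 0.099 mean [0.6067 0.3313 0.0625]
wht [393.  294.4] 426 rect [[376.5, 294.5], [396.0, 275.0], [416.0, 295.0], [396.5, 314.5]] xy@z [ 0.402  -0.2889  0.12  ] zmed/max 0.01 0.106 mean [ 0.4031 -0.3053  0.0448]
bottle [0.641 0.358 0.03 ]
tumb [ 0.405 -0.317  0.03 ]
coast [ 0.608 -0.36   0.03 ]
deck plane [ 0.10345118  0.00572457 -0.02600896] [ 0.47263903 -0.0312238   0.02270736]
```

View pics/crop.png

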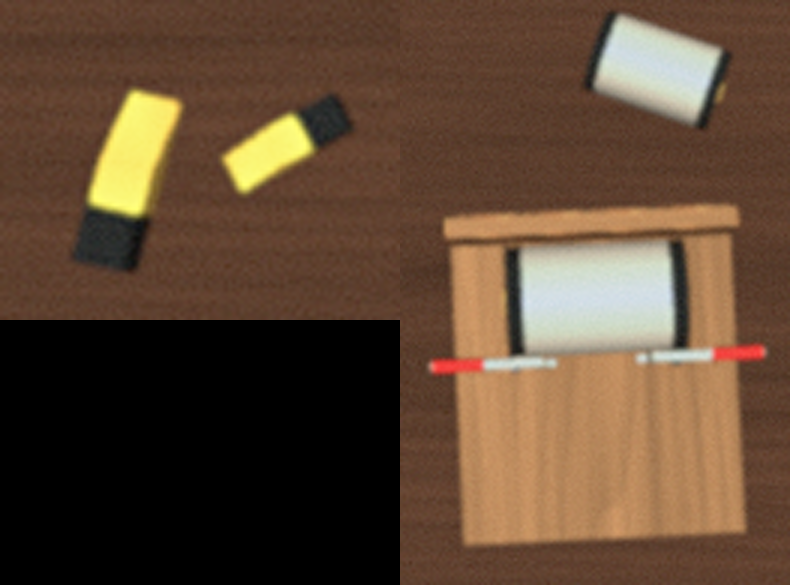

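The crop confirms both choices. The long chock's black grip is at crop (110,238), which is top (147,299), and its nose is at (159,264). The other chock is clearly smaller. The keg on the stillage is larger than the loose one. Next I'll move above the chock and refine with the wrist camera.

```bash
cat >> geo.py <<'E'
from scipy.spatial.transform import Rotation as Rn
yaw0=np.arctan2(.0153,.2545)
O=np.array([.588,-.0219,0]);DZ=.035
RS=Rn.from_euler('z',yaw0).as_matrix(); RD=RS@Rn.from_euler('y',-6,degrees=True).as_matrix()  # deck axes
def deck(s,y,n): return O+[0,0,DZ]+RD@np.array([s,y,n])
def down(M,flip):  # tool x along +-M.x, z along -M.z
    return Rn.from_matrix(M@np.diag([1,-1,-1.])*(np.array([-1,-1,1.]) if flip else 1)).as_quat()
E
python3 - <<'E'
from geo import *
from bench import manip,kinematics,snapshot
s=pickle.load(open("d0.pkl","rb"))["top"]
g=ray(s,147.5,299.5,.045);n=ray(s,159.25,263.75,.001)
print("grip",g.round(4),"nose",n.round(4),np.linalg.norm((n-g)[:2]))
yc=np.arctan2(*(n-g)[1::-1]);print(np.degrees(yc))
RC=Rn.from_euler('z',yc).as_matrix()
for f in(0,1):
    for p,M in((g*[1,1,0]+[0,0,.3],RC),(g*[1,1,0]+[0,0,.01],RC),(deck(-.125,0,.05),RD),(deck(-.08,0,.005),RD),(deck(-.005,.125,.045),RD)):
        q=kinematics.solve_ik(p,down(M,f));print(f,None if q is None else np.round(q,2))
E
```

```text
grip [0.378  0.3593 0.045 ] nose [0.478  0.3434 0.001 ] 0.10131853541007596
-9.05903950944911
0 [-1.2   0.18  0.43  1.86 -0.08  1.12 -2.47]
0 [-0.99  0.6   0.21  2.05 -0.24  0.51 -2.33]
0 [ 0.32  0.4  -0.37  2.22  0.32  0.45 -1.81]
0 [ 0.17  0.52 -0.22  2.13  0.26  0.4  -1.76]
0 [ 0.1   0.56 -0.44  1.94  0.43  0.63 -2.12]
1 [ 0.06  0.39 -1.1   1.79  0.37  1.2   0.26]
1 [-0.01  1.   -1.12  1.99  1.14  0.98 -0.32]
1 [ 0.56  0.47 -0.66  2.21  0.59  0.52  1.09]
1 [ 0.4   0.57 -0.49  2.12  0.59  0.47  1.09]
1 [ 0.23  0.6  -0.62  1.93  0.59  0.68  0.89]
```

```bash
python3 - <<'E'
from geo import *
from bench import manip,kinematics,snapshot
RC=Rn.from_euler('z',-9.06,degrees=True).as_matrix()
p=np.array(manip.current_tcp_pos());manip.servo_line(p+[0,0,.12],v=.2)
manip.goto(np.array([.385,.358,.22]),down(RC,0))
P,q=np.array(manip.current_tcp_pos()),manip.current_tcp_rot()
w=snapshot("wrist");T=np.eye(4);T[:3,:3]=Rn.from_quat(q).as_matrix();T[:3,3]=P
w["view"]=np.linalg.inv(T@np.array(w["T_tool_cam"]));pickle.dump(w,open("w1.pkl","wb"))
cv2.imwrite("pics/w1.png",w["frame"][:,:,::-1]);print(manip.current_t(),P,manip.current_force())
h=cv2.cvtColor(w["frame"],cv2.COLOR_RGB2HSV);m=cv2.inRange(h,(18,120,90),(36,255,255))
n,l,st,c=cv2.connectedComponentsWithStats(m)
for i in range(1,n):
    if st[i,4]>300: print(c[i],st[i],np.round(cv2.boxPoints(cv2.minAreaRect(np.argwhere(l==i)[:,::-1].astype(np.float32))),1).tolist())
P=pts(w,w["depth"]>0);k=(P[:,2]>.041)&(P[:,2]<.049)&(abs(P[:,0]-.38)<.05)&(abs(P[:,1]-.36)<.05)
print(k.sum(),cv2.minAreaRect(P[k,:2].astype(np.float32)*1000))
E
```

```text
4.3833 [0.38561709 0.35745874 0.22008532] [-0.20961071 -0.22393015  0.33506368]
[535.02818489  64.59301015] [526   0  19 136 887] [[520.0, 134.39999389648438], [532.9000244140625, -1.100000023841858], [546.7000122070312, 0.30000001192092896], [533.7999877929688, 135.6999969482422]]
[521.2150838   87.49441341] [517  22   9 116 358] [[516.2999877929688, 137.0], [523.7000122070312, 21.899999618530273], [528.0, 22.200000762939453], [520.7000122070312, 137.1999969482422]]
[358.7905478  116.25080559] [ 325   87   68   59 1862] [[323.0, 125.9000015258789], [375.3999938964844, 84.69999694824219], [394.0, 108.4000015258789], [341.6000061035156, 149.60000610351562]]
[271.93192813 134.08465791] [ 253   93   39   82 2894] [[251.39999389648438, 173.0], [255.39999389648438, 92.5999984741211], [292.20001220703125, 94.4000015258789], [288.20001220703125, 174.8000030517578]]
1321 ((379.7007751464844, 366.3994140625), (36.02547836303711, 40.73179626464844), 78.17546081542969)
```

View pics/w1.png

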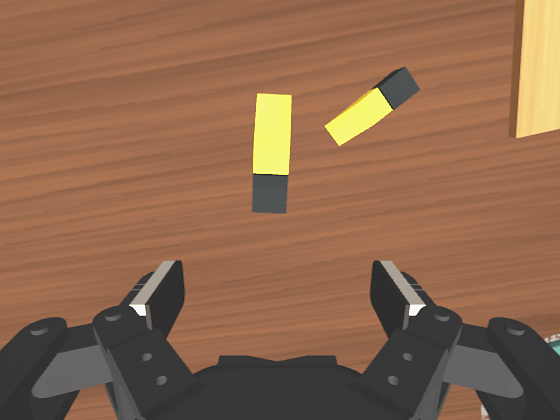

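The wrist view shows the large chock at (271,134) with its grip block at (270,193), and the smaller one at (370,107). Depth gives the grip block as 36 x 40.7 mm, centred at (0.380, 0.366) with heading -11.8°. Now I'll grasp and lift it.

```bash
python3 - <<'E'
from geo import *
from bench import manip,kinematics,snapshot
RC=Rn.from_euler('z',-11.8,degrees=True).as_matrix();Q=down(RC,0);c=np.array([.3797,.3664,0])
manip.goto(c+[0,0,.08],Q);manip.servo_line(c+[0,0,.006],v=.06,f_stop=15)
print(manip.current_tcp_pos(),manip.current_force())
manip.grip(0.0);print("w",manip.current_width(),manip.current_force())
p=np.array(manip.current_tcp_pos());manip.servo_line(p+[0,0,.15],v=.12)
print("w",manip.current_width(),manip.current_force(),manip.current_t())
w=snapshot("wrist");cv2.imwrite("pics/w2.png",w["frame"][:,:,::-1])
T=np.eye(4);T[:3,:3]=Rn.from_quat(manip.current_tcp_rot()).as_matrix();T[:3,3]=manip.current_tcp_pos()
w["view"]=np.linalg.inv(np.array(w["T_tool_cam"]))  # tool coords
h=cv2.cvtColor(w["frame"],cv2.COLOR_RGB2HSV);m=cv2.inRange(h,(18,120,90),(36,255,255))>0
P=pts(w,m&(w["depth"]<.3));print("yellow in tool",P.min(0).round(4),P.max(0).round(4),len(P))
k=P[:,0]>P[:,0].max()-.006;print("nose",P[k].mean(0))
r=np.linalg.lstsq(np.c_[P[:,0],np.ones(len(P))],P[:,2],rcond=None)[0];print("face slope deg",np.degrees(np.arctan(r[0])))
E
```

```text
[0.3798863  0.36662123 0.006351  ] [ 0.72983057 -0.31733389  0.3685758 ]
w 0.4156835372637776 [-0.32058763 -0.49608497  2.63565527]
w 0.41623363486869563 [ 0.11918362  0.76080158 -0.82188062] 8.3
yellow in tool [ 0.0114 -0.0466 -0.0303] [0.1297 0.1325 0.1589] 22811
nose [0.12915403 0.00270076 0.15721037]
face slope deg 50.399771379244086
```

View pics/w2.png

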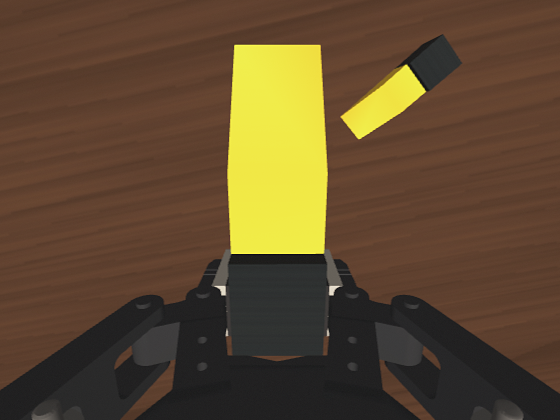

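The chock is held centred and square: nose at (277,45), grip at (278,305), with the small chock left behind at (400,85). Next I'll carry it to the deck and lower it until it touches.

```bash
python3 - <<'E'
from geo import *
from bench import manip,kinematics,snapshot
Q=down(RD,0)
manip.goto(deck(-.14,0,.13),Q);manip.servo_line(deck(-.14,0,.03),v=.12)
f0=np.array(manip.current_force());print("free",f0,manip.current_t())
hit=manip.servo_line(deck(-.14,0,-.004),v=.012,f_stop=2.5)
p=np.array(manip.current_tcp_pos());print(hit,"deck",(RD.T@(p-O-[0,0,DZ])).round(4),RD.T@(np.array(manip.current_force())-f0),manip.current_t())
w=snapshot("top");cv2.imwrite("pics/t2.png",cv2.resize(w["frame"][170:320,200:380],None,fx=4,fy=4,interpolation=cv2.INTER_CUBIC)[:,:,::-1])
E
```

```text
free [-0.45558226 -0.41728537 -0.38970471] 10.825
True deck [-0.14   -0.      0.0062] [0.1636796  0.44746641 5.66674616] 12.65
```

```bash
python3 - <<'E'
from geo import *
from bench import manip,snapshot
w=snapshot("scene");cv2.imwrite("pics/s2.png",cv2.resize(w["frame"][120:280,180:370],None,fx=4,fy=3.7,interpolation=cv2.INTER_CUBIC)[:,:,::-1])
E
```

```text
(no output)
```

View pics/s2.png

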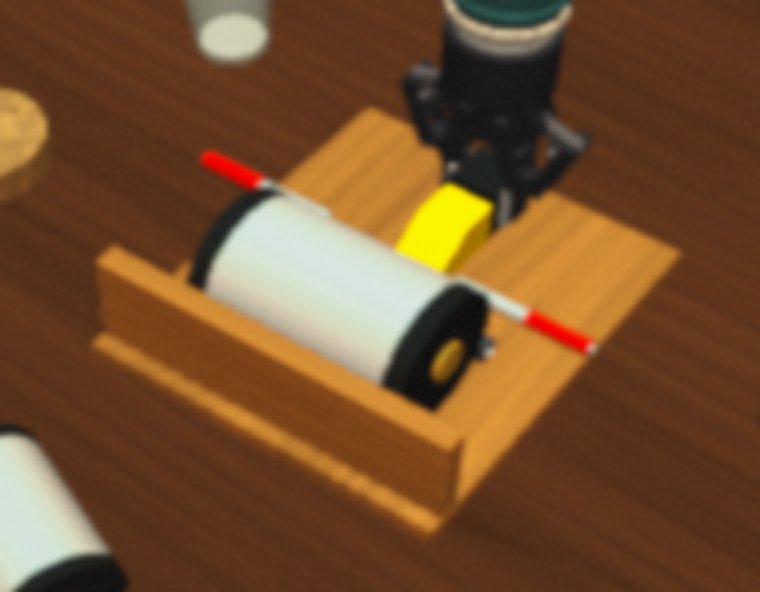

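The chock is flat on the deck, between the uprights, at crop (445,230). Touch came at n = 6.2 mm, as predicted. Now I'll slide it up.

```bash
python3 - <<'E'
from geo import *
from bench import manip
N=.0066
def st(t):
    p=RD.T@(np.array(manip.current_tcp_pos())-O-[0,0,DZ]);f=RD.T@np.mean([manip.current_force() for _ in range(3)],0)
    print(t,p.round(4),f.round(2),round(manip.current_t(),2));return p,f
print(manip.servo_line(deck(-.095,0,N),v=.03,f_stop=8));p,f0=st("slid")
print(manip.servo_line(deck(-.086,0,N),v=.01,f_stop=6));st("a")
hit=manip.servo_line(deck(-.070,0,N),v=.005,f_stop=5);p,f=st("b")
E
```

```text
True
slid [-0.1401  0.      0.0062] [-0.13  0.77  4.51] 13.08
True
a [-0.1401 -0.      0.0062] [-0.93 -0.42  5.5 ] 13.9
b [-0.1401  0.      0.0062] [-1.39 -0.57  5.55] 15.55
```

```bash
python3 - <<'E'
from geo import *
from bench import manip
def st(t):
    p=RD.T@(np.array(manip.current_tcp_pos())-O-[0,0,DZ]);f=RD.T@np.mean([manip.current_force() for _ in range(3)],0)
    print(t,p.round(4),f.round(2),round(manip.current_t(),2),flush=True);return p,f
manip.servo_line(deck(-.140,0,.0085),v=.02);st("lift")
print(manip.servo_line(deck(-.11,0,.0085),v=.04,f_stop=10));st("fwd")
E
```

```text
lift [-1.403e-01  1.000e-04  8.400e-03] [-0.24  0.76 -3.12] 15.82
False
fwd [-0.1104 -0.      0.0084] [-0.31  0.39 -2.2 ] 16.73
```

```bash
python3 - <<'E'
from geo import *
from bench import manip
def st(t):
    p=RD.T@(np.array(manip.current_tcp_pos())-O-[0,0,DZ]);f=RD.T@np.mean([manip.current_force() for _ in range(3)],0)
    print(t,p.round(4),f.round(2),round(manip.current_t(),2),flush=True);return p,f
manip.servo_line(deck(-.098,0,.0085),v=.04);st("a")
print(manip.servo_line(deck(-.098,0,.0067),v=.01,f_stop=4));p,f=st("low")
n=p[2]+.0002
for s in(-.096,-.094,-.092,-.090,-.088,-.087,-.086,-.085,-.084,-.083,-.082):
    h=manip.servo_line(deck(s,0,n),v=.01,f_stop=7);p,f=st(f"{s} {h}")
    if h: break
E
```

```text
a [-0.0978  0.      0.0085] [-0.66  0.08 -2.01] 17.18
False
low [-0.0982  0.      0.0067] [-0.22 -0.1   0.64] 17.51
-0.096 False [-0.0959  0.      0.0069] [ 0.31  0.13 -2.33] 17.86
-0.094 False [-0.0939 -0.      0.0069] [-0.51  0.33 -1.35] 18.21
-0.092 False [-0.0919 -0.      0.0069] [ 0.62 -1.08 -1.88] 18.56
-0.09 False [-0.0899  0.      0.0069] [-0.54  0.3  -2.24] 18.91
-0.088 False [-0.0886  0.      0.0068] [-3.55  0.49  0.73] 19.26
-0.087 False [-0.087  -0.      0.0068] [-2.25 -0.85 -0.61] 19.51
-0.086 False [-0.0857 -0.      0.0069] [-1.81  0.23 -0.51] 19.76
-0.085 False [-0.0847  0.      0.0069] [-1.93 -0.61 -2.7 ] 20.01
-0.084 False [-0.0838 -0.      0.0069] [-1.64 -0.29 -1.78] 20.26
-0.083 False [-0.0828  0.      0.0069] [-0.64 -0.15 -2.02] 20.51
-0.082 False [-0.082   0.      0.0069] [-2.21 -0.32 -1.75] 20.76
```

```bash
python3 - <<'E'
from geo import *
from bench import manip
def st(t):
    p=RD.T@(np.array(manip.current_tcp_pos())-O-[0,0,DZ]);f=RD.T@np.mean([manip.current_force() for _ in range(3)],0)
    print(t,p.round(4),f.round(2),round(manip.current_t(),2),flush=True);return p,f
s=-.082
for i in range(12):
    s+=.0005
    h=manip.servo_line(deck(s,0,.0069),v=.005,f_stop=6);p,f=st(f"{s:.4f} {h}")
    if h or f[0]<-5: break
E
```

```text
-0.0815 False [-0.0819  0.      0.0069] [-4.35  0.17  0.22] 21.01
-0.0810 False [-0.082   0.0001  0.0068] [-5.56 -0.67  1.34] 21.26
```

```bash
python3 - <<'E'
from geo import *
from bench import manip
def st(t):
    p=RD.T@(np.array(manip.current_tcp_pos())-O-[0,0,DZ]);F=[]
    for _ in range(6): manip.pause(.03);F.append(RD.T@np.array(manip.current_force()))
    f=np.mean(F,0);print(t,p.round(4),f.round(2),np.min(F,0)[0].round(1),round(manip.current_t(),2),flush=True);return p,f
st("now");s=-.081
for i in range(8):
    s+=.0003
    h=manip.servo_line(deck(s,0,.0069),v=.004,f_stop=6);p,f=st(f"{s:.4f} {h}")
    if h or f[0]<-8.7: break
E
```

```text
now [-0.082   0.0001  0.0068] [-5.62  0.24  1.87] -6.2 21.46
-0.0807 False [-0.082   0.      0.0068] [-6.66 -0.04  2.34] -7.3 21.91
-0.0804 False [-0.082   0.      0.0068] [-7.09  0.16  3.29] -8.1 22.36
-0.0801 False [-0.082   0.0001  0.0068] [-8.51  0.03  4.5 ] -9.8 22.81
-0.0798 False [-0.082   0.0001  0.0068] [-9.05 -0.15  5.44] -9.5 23.26
```

The keg is against the rail: motion has stalled at s = -0.082 with a push of about 9 N. I'll release, back off and check.

```bash
python3 - <<'E'
from geo import *
from bench import manip,snapshot
manip.grip(0.75);print(manip.current_width(),np.array(manip.current_force()).round(2))
p=RD.T@(np.array(manip.current_tcp_pos())-O-[0,0,DZ])
manip.servo_line(deck(p[0],0,.06),v=.06);manip.servo_line(deck(p[0]-.05,0,.16),v=.15)
for n in("top","scene"):
    w=snapshot(n);pickle.dump(w,open(n+"3.pkl","wb"))
    P=(pts(w,w["depth"]>0)-O-[0,0,DZ])@RD;k=(abs(P[:,1])<.06)&(P[:,2]>.06)&(P[:,2]<.12)&(P[:,0]>-.03)&(P[:,0]<.085)
    x=P[k];A=np.c_[2*x[:,0],2*x[:,2],np.ones(len(x))];c=np.linalg.lstsq(A,(x[:,[0,2]]**2).sum(1),rcond=None)[0];print(n,"keg s,n",c[:2].round(4),"r",np.sqrt(c[2]+c[0]**2+c[1]**2).round(4))
w=snapshot("scene");cv2.imwrite("pics/s3.png",cv2.resize(w["frame"][120:280,180:370],None,fx=4,fy=3.7,interpolation=cv2.INTER_CUBIC)[:,:,::-1])
print(manip.current_t())
E
```

```text
0.7517385953937209 [ 0.7  -0.1  -1.08]
top keg s,n [0.0358 0.0501] r 0.0496
scene keg s,n [0.0334 0.0462] r 0.0539
25.725
```

View pics/s3.png

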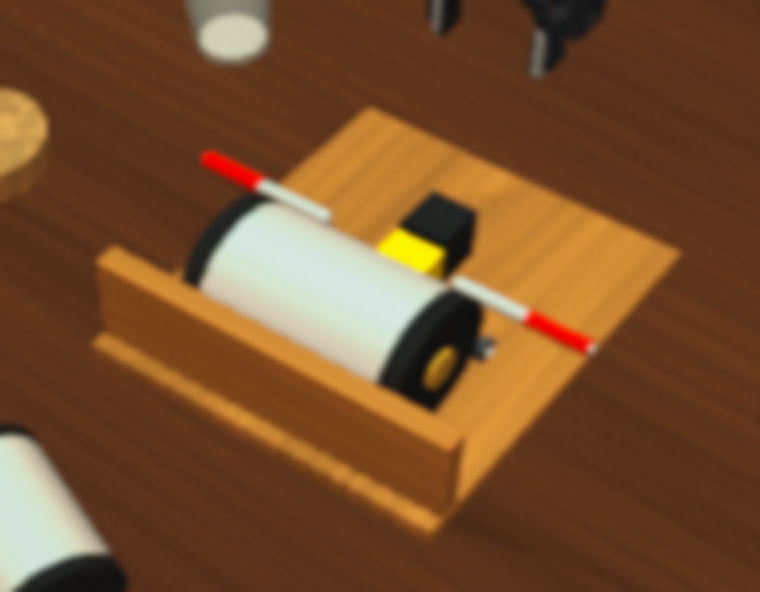

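The keg is home (s = 35.8 mm, n = 50.1 mm, so not jacked up) and the chock sits at crop (430,240). Both ears are still upright, at (230,168) and (560,330). Next I'll fold the stop from its left ear.

```bash
python3 - <<'E'
from geo import *
from bench import manip,snapshot
Q=down(RD,0);Y=.126
def st(t):
    p=RD.T@(np.array(manip.current_tcp_pos())-O-[0,0,DZ]);f=RD.T@np.array(manip.current_force());print(t,p.round(4),f.round(2),round(manip.current_t(),2),flush=True);return p
manip.grip(0.0);manip.goto(deck(.005,Y,.16),Q)
print(manip.servo_line(deck(.005,Y,.043),v=.1,f_stop=8));p=st("down")
if p[2]<.05:
    print(manip.servo_line(deck(-.048,Y,.043),v=.05,f_stop=20));st("push")
w=snapshot("top");h=cv2.cvtColor(w["frame"],cv2.COLOR_RGB2HSV);m=(cv2.inRange(h,(0,180,110),(6,255,255))|cv2.inRange(h,(174,180,110),(180,255,255)))>0
m[:180]=0;m[300:]=0;m[:,:200]=0;m[:,380:]=0
P=(pts(w,m)-O-[0,0,DZ])@RD
for k in(P[:,1]>0,P[:,1]<0):print("ear",np.median(P[k],0).round(3) if k.any() else None)
E
```

```text
False
down [0.0055 0.126  0.0436] [-0.15  0.92 -0.09] 28.43
False
push [-0.0486  0.126   0.0428] [0.01 0.58 0.44] 29.64
ear None
ear [-0.062 -0.13   0.046]
```

```bash
python3 - <<'E'
from geo import *
from bench import manip,snapshot
Y=.126
def st(t):
    p=RD.T@(np.array(manip.current_tcp_pos())-O-[0,0,DZ]);f=RD.T@np.array(manip.current_force());print(t,p.round(4),f.round(2),round(manip.current_t(),2),flush=True)
manip.servo_line(deck(-.045,Y,.065),v=.08);manip.servo_line(deck(-.064,Y,.065),v=.08)
print(manip.servo_line(deck(-.077,Y,.030),v=.05,f_stop=20));st("mid")
print(manip.servo_line(deck(-.079,Y,.012),v=.02,f_stop=10));st("end")
p=RD.T@(np.array(manip.current_tcp_pos())-O-[0,0,DZ])
manip.servo_line(deck(p[0],Y,.10),v=.1);manip.servo_line(deck(-.14,.22,.25),v=.2)
w=snapshot("top");h=cv2.cvtColor(w["frame"],cv2.COLOR_RGB2HSV);m=(cv2.inRange(h,(0,180,110),(6,255,255))|cv2.inRange(h,(174,180,110),(180,255,255)))>0
m[:180]=0;m[300:]=0;m[:,:200]=0;m[:,380:]=0
P=(pts(w,m)-O-[0,0,DZ])@RD
for k in(P[:,1]>0,P[:,1]<0):print("ear",np.median(P[k],0).round(4) if k.any() else None)
P=(pts(w,w["depth"]>0)-O-[0,0,DZ])@RD;k=(abs(P[:,1])<.06)&(P[:,2]>.06)&(P[:,2]<.12)&(P[:,0]>-.03)&(P[:,0]<.085)
x=P[k];A=np.c_[2*x[:,0],2*x[:,2],np.ones(len(x))];c=np.linalg.lstsq(A,(x[:,[0,2]]**2).sum(1),rcond=None)[0];print("keg s,n",c[:2].round(4))
w=snapshot("scene");cv2.imwrite("pics/s4.png",cv2.resize(w["frame"][80:340,140:480],None,fx=2.3,fy=2.3,interpolation=cv2.INTER_CUBIC)[:,:,::-1])
E
```

```text
False
mid [-0.0762  0.1259  0.0301] [-1.06 -0.14  0.01] 31.4
True
end [-0.0789  0.1261  0.0143] [-2.22  0.33  9.85] 32.16
ear [-0.0782  0.1284  0.0143]
ear [-0.0762 -0.1278  0.0141]
keg s,n [0.0368 0.0529]
```

View pics/s4.png

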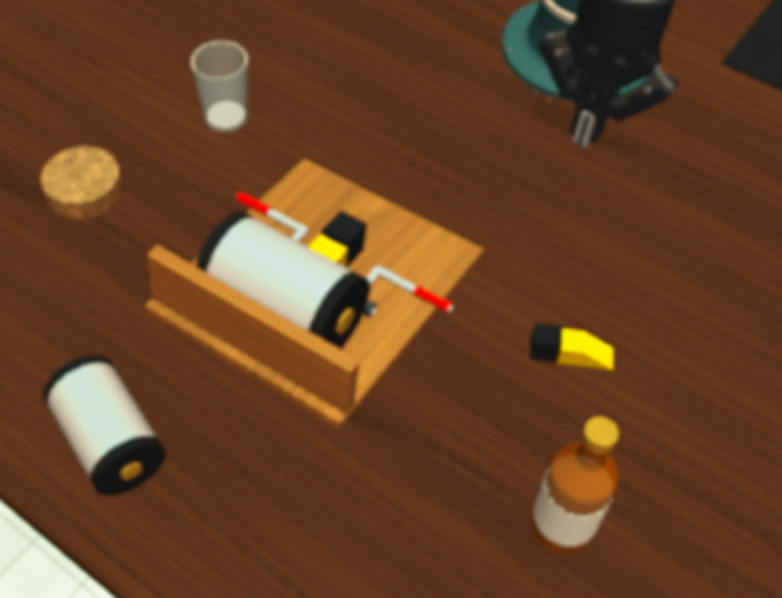

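The stop is flat: both ears are at n ≈ 14 mm at (255,205) and (435,297), and the keg is still on the chock. The free-radius keg fit moved from n = 50.1 to 52.9 mm, so I'll compare depths directly before handing in.

```bash
python3 - <<'E'
from geo import *
from bench import manip,snapshot
a=pickle.load(open("top3.pkl","rb"))
for _ in range(2):
    w=snapshot("top")
    for n,s in(("before",a),("now",w)):
        P=(pts(s,s["depth"]>0)-O-[0,0,DZ])@RD;k=(abs(P[:,1])<.06)&(P[:,2]>.07)&(P[:,2]<.12)&(P[:,0]>0)&(P[:,0]<.08)
        x=P[k];b=x[abs(x[:,0]-.036)<.008];r=np.hypot(x[:,0]-.036,x[:,2]-.05)
        A=np.c_[(x[:,0]-.036)/r,(x[:,2]-.05)/r];print(n,len(x),"top n",np.median(b[:,2]).round(4),"offset from home (r=50) s,n mm",(1000*np.linalg.lstsq(A,r-.05,rcond=None)[0]).round(2))
    m=np.s_[195:232,265:318];g=(w["depth"][m]>0)&(a["depth"][m]>0);print("median depth change mm",1000*np.median((w["depth"][m]-a["depth"][m])[g]))
    manip.pause(1)
E
```

```text
before 1364 top n 0.0991 offset from home (r=50) s,n mm [ 0.68 -0.68]
now 1362 top n 0.099 offset from home (r=50) s,n mm [ 0.66 -0.78]
median depth change mm -0.056385994
before 1364 top n 0.0991 offset from home (r=50) s,n mm [ 0.68 -0.68]
now 1361 top n 0.0988 offset from home (r=50) s,n mm [ 0.98 -0.82]
median depth change mm 0.04464388
```

The keg hasn't moved since before the fold, so the 52.9 was fit noise. Handing in.

```bash
python3 -c "
from bench import order,manip
print(manip.current_t(),manip.current_force());order.job_done()"
```

```text
36.45 [0.29387154 0.62334739 0.3276218 ]
the job is handed in; nothing more can be done
```

The job is done and handed in at 36.5 s. The keg now rests on the large yellow chock alone, with the stop folded flat.

- **Chock:** I slid it up between the uprights until the keg met the rail. It stalled at about 9 N, with a single-reading peak of 9.8 N, and then I let it go.
- **Stop:** I folded it down from its left ear. Both ears now lie about 14 mm off the deck, which is flat.
- **Keg:** it is within 1 mm of its home position and not lifted. The depth images before and after folding agree to 0.1 mm.
- **Tumbler, bottle, coasters:** I kept clear of them, and in the last picture they look undisturbed. I checked this by eye only and did not measure them.

**What went wrong or disagreed:**
- The first slide attempts did not move because the chock was pressed on the deck at about 5 N. I lifted it about 2 mm, moved it up to just short of the keg, and lowered it again to finish.
- One keg fit after folding read 52.9 mm off the deck instead of 50. Two re-checks with the radius fixed at 50 mm showed no change, so I took it as fit noise.
- An earlier fit from the scene camera also came out a few millimetres off, with a wrong radius, so I relied on the top camera.

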